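# Tighten the clamp in the terminal box

## Robot

A 6-joint arm with a two-finger parallel gripper is mounted at the origin on a cart in front of the work surface, level with it; the furniture and walls round the work are solid. World frame = base frame: x ahead of the robot, y to its left, z up, the work surface at z = 0. Lengths are in m, angles in rad, forces in N, time in s.
With the tool pointing down it reaches from about 0.425 to 0.95 m from the base axis. Payload 3.5 kg.
Tool frame: the origin (TCP) lies midway between the tips of the shut fingers; the grasp point (between the pads) lies 19 mm behind it (env.tcp_to_grasp is the distance from the TCP to the grasp point, in m); z points along the fingers, y is the line along which they close (so a half turn about z gives the same grasp; the last joint's range is limited). The gripper opens to 85 mm and grips with 20 to 120 N. Pads are 22 mm wide; open, the fingers measure 114 mm over their backs; the gripper's body (76 mm by 85 mm) begins 54 mm behind the grasp point. The pads swing forward as they close: fully open they stand 13 mm farther back than shut.
Start: joints at [-1.382, 0.286, 1.577, -0, 1.279, -0.15], TCP at [0.224, -0.637, 0.231] pointing down, gripper open.
Joint ranges: [-2.77, 2.77], [-0.9, 2.22], [0.21, 2.48], [-1.53, 4.67], [0.24, 2.81], [-2.84, 2.84]. Speed limits (rad/s): [2.79, 2.79, 3.14, 3.14, 3.14, 3.14].

## Interface

Orientations are given as a 3x3 rotation matrix whose columns are the frame's x, y, z axes.
In Python, from bench import sense, viewer, env gives the robot as it stands.
- The arm moves only by the tool step_arm, never from a script. Its argument "rows" is a list of rows, each an object of numbers: "jaw": the gripper command: -1 is shut, 1 is fully open, values between are in proportion; "tx", "ty", "tz": the shift along the tool's x, y, z in cm; "turn": the turn about the tool's z in degrees. A call has 1 to 5 rows; each row is the pose to reach, as a shift and turn from the pose commanded when the call began, along the tool's axes at that moment; what a row does not reach only later rows make up. A row lasts 1/12 s, in which the tool goes at most 41.7 mm and 7.16 degrees, less where a joint would pass 70% of its speed; a pose out of reach is approached as far as the arm can. A call with a gripper value outside its range is refused whole. The fingers move at their own pace and stop on an object; the grip force is fixed at half the most. Time passes only in rows, so rows that repeat a pose let the fingers close. It gives the time, the measured TCP pose, the force, the opening and the grip force at its end, in the units of the state.
- sense(): the state, without advancing time (a new reading comes with each control period).
- viewer.read_camera(name): name is "side" or "top"; returns a dict with "img" (384x512x3 uint8, red, green, blue), "z_map" (384x512 float32, m along the optical axis (not along the pixel's ray), 0 where there is no reading), "K" (3x3 intrinsics, pixels), "rvec" (rotation vector, rad) and "tvec" (3), from world to camera coordinates, as OpenCV has them. Camera axes: x right, y down, z forward; pixel columns grow to the right and rows downward; lengths in m; the calibration is good to about 2 mm. A picture is of the moment at which its call begins.
- env.finish_job(): hands the job in; it is judged then, once.
The state is a dict: "t": time; "joint_positions": joint angles; "dq": joint speeds; "effort": joint torques, N m; "tcp_pos": TCP position; "ee_rot": TCP orientation; "contact_force": force on the tool from outside, world axes, zero at the start; "wrist_torque": the same for the moment, N m; "width": opening from 0.0 (shut) to 1.0 (fully open); "grasp_force": force on a finger pad.
Only numpy, scipy, OpenCV 4.12 (cv2) and the standard library are available. Lean on these libraries where they do the work, as an engineer would, in place of code of your own. Each camera call takes 0.05 s, during which the arm holds its last target. There are 200 camera calls.

## Task

Somebody left the tape measure on top of the grey terminal box: lift it off and stand it upright on the bench, then turn the bar knob of the sliding cover a full quarter turn clockwise to release its latch and slide the cover fully open, over the place where the tape measure stood. Tighten the wing knob of the clamp underneath, clockwise, until the screw is fully home and the knob's clutch clearly slips, but do not wind it on for more than half a turn after the first slip. Leave the cover open and do not disturb the torch, the two jars and the relay block round the box.

Things in the scene. Friction and masses are not known exactly. Their poses are not given: they have to be found in the camera images.
- terminal_box: Grey box fixed to the bench, 140 (x) by 250 mm (y), origin under its centre, z up. Its +y half has a fixed deck 78 mm above the bench, 128 mm wide between rails; its -y half is an open bay (x -64 to 64, y -119 to -6 mm, walls 78 high) under the sliding cover. Rails along both long sides (lips in to x = +-60 mm) rise to 101 mm. Clamp axis: x = 0, y = -62.5 mm. Glands stick out 16 mm at its -y end.
- tape_measure: Yellow tape measure, 37 mm thick (x) by 85 long (y) by 61 tall (z up), 0.2 to 0.4 kg, origin under its centre; its case spans y -26 to 42 mm (a thin blade tip the rest), so grasp it across the 37 mm thickness at y = +8 mm. It starts standing on the box's deck, in the cover's way, 66 to 78 mm along the box's y, within 20 mm of its centre line and 0.5 rad of its direction.
- latch_grip (a point): Centre of the black bar knob on the cover (56 mm long on the point's x, 15 wide on y, 24 tall), on its vertical turning axis, 121 mm above the bench; the bar's top is 12 mm higher, its underside 14 mm lower, the cover's face 25 mm lower. The point turns with the bar and moves with the cover; with the cover shut it is at the box's x = 0, y = -32 mm.
- latch (a joint): Turn of the bar knob: 0 = latched (bar along the box's x), growing clockwise from above to 1.571 = released, at a stop (bar along the box's y, the slide direction). A cam under the cover blocks it until the knob is about half turned. Friction 0.05 N m, stays where left. Starts at 0 to 0.15.
- cover (a joint): Travel of the cover along the box's +y: 0 = shut over the clamp's bay, 0.120 m = fully open at its stop, over the deck. Plain grey plate 122 x 122 x 6 mm, upper face 96 mm above the bench, drag about 2 N; its bar knob is the handle.
- clamp_grip (a point): Centre of the black wing knob of the clamp (bar 60 mm long on the point's x, 16 wide on y, 24 tall), on its vertical turning axis at the box's x = 0, y = -62.5 mm, 67 mm above the bench; bar top 9 mm higher, underside 15 mm lower. The point turns with the knob, at fixed height. Below, a disc with a pointer (29 mm radius, top 43 mm above the bench) turns with the screw. Reach it with the cover open.
- screw (a joint): Turn of the clamp's captive screw, clockwise from above: starts between 0 and 1.8 rad, 3.2 = fully home, where the jaw stops hard on the copper bar. Running friction 0.04 N m. The knob drives it both ways, so go back for a new grip with open fingers. The knob's angle is screw + clutch (at 0 its bar lies along the box's x).
- clutch (a joint): Slip of the wing knob on the screw, clockwise from above, 0 at the start. The clutch slips smoothly at 0.15 N m, which happens only once the screw is fully home; 0.3 rad is a clear slip, more than 3.3 rad is wound on too far.
- flashlight: Bystander: chrome torch standing on its lens, 43 mm across, 141 mm tall; origin at the centre of its underside, on the bench. Loose, tips easily.
- bits_jar: Bystander: jar with a green lid, 69 mm across, 84 mm tall; origin at the centre of its underside, on the bench. Loose.
- nuts_jar: Bystander: jar half full of nuts with a cream lid, 75 mm across, 90 mm tall; origin at the centre of its underside, on the bench. Loose.
- relay: Bystander: relay block standing on end, 41 x 55 mm, 70 mm tall; origin at the centre of its underside, on the bench. Loose.
Not all that is in view belongs to the job. There is more than one size of the tape_measure; the one meant has the size given above.

How it is judged:
On the way, in this order (a step that is already met when the one before it is completed fails the run):
1. the tape measure stands upright on the bench, with the cover still shut (height (world z) of tape_measure below 0.01 m and angle between tape_measure's own z axis and vertical below 0.2 rad and linear speed of tape_measure below 0.05 m/s and value of joint cover below 0.015 m), for 0.2 s.
2. the latch knob is turned a quarter turn (to 1.3 rad or more) (value of joint latch above 1.3 rad), for 0.1 s.
3. the cover is slid open (105 mm or more of its 120 mm) (value of joint cover above 0.105 m), for 0.2 s.
4. the screw is home (3.1 rad or more) and the clutch has slipped by 0.3 rad or more (value of joint screw above 3.1 rad and value of joint clutch above 0.3 rad), for 0.1 s.
At the end, for the whole second after the job is handed in: The screw is home (3.1 rad or more of 3.2) and the clutch has slipped between 0.3 and 3.3 rad; the cover stands open by at least 105 of its 120 mm with the latch knob still released (over 1.2 rad); the tape measure stands at rest on the bench, within 0.2 rad of upright (all of step 4 and value of joint clutch below 3.3 rad and value of joint cover above 0.105 m and value of joint latch above 1.2 rad and height (world z) of tape_measure below 0.01 m and angle between tape_measure's own z axis and vertical below 0.2 rad and linear speed of tape_measure below 0.05 m/s); the robot touches nothing.
It fails at once if the wing knob is wound on more than 3.3 rad after its clutch began to slip (value of joint clutch above 3.3 rad).
It fails at once if a bystander (torch, jar or relay block) is moved by more than 30 mm or tipped by more than 0.4 rad (distance of any of flashlight, bits_jar, nuts_jar, relay from where it was at the start of the episode above 0.03 m or angle between any of flashlight, bits_jar, nuts_jar, relay's own z axis and vertical above 0.4 rad).
It also fails if it takes over 72 s, if anything falls off the work surface, if the arm or the gripper's body presses on something with over 40 N, if the wrist force passes 120 N, or if a joint passes its speed limit or range.

## Working session

There is one attempt and no reset: what is moved stays moved. The work goes in short steps, Python scripts to look and compute and a tool call to move; the robot and the scene stay as the last step left them, time stands still between calls to the robot, and variables do not carry over. Pictures are saved under pics/ and viewed, at most 10 in all, crops included, and the job is handed in when it is done.

Besides the shell and the picture viewer there is one more tool, called as name(argument=value, ...), one argument or row to a line, values as JSON. step_arm: Moves the arm, as the interface text tells. Its arguments: {"type":"object","properties":{"rows":{"type":"array","items":{"type":"object","properties":{"jaw":{"type":"number"},"tx":{"type":"number"},"ty":{"type":"number"},"tz":{"type":"number"},"turn":{"type":"number"}}}}},"required":["rows"]}

```bash
mkdir -p pics; cat > h.py <<'E'
import numpy as np, cv2
from bench import sense, viewer, env
def cam(n):
    c=viewer.read_camera(n); R=cv2.Rodrigues(np.array(c['rvec'],float))[0]
    return c,np.array(c['K']),R,np.array(c['tvec'],float).ravel()
def back(c,K,R,t,u,v,z=None):
    r=np.linalg.inv(K)@[u,v,1.]
    if z is None: return R.T@(r*c['z_map'][int(v),int(u)]-t)
    o=-R.T@t; d=R.T@r; return o+d*(z-o[2])/d[2]
def cloud(c,K,R,t):
    v,u=np.mgrid[:384,:512]; z=c['z_map']; p=np.stack([(u-K[0,2])/K[0,0]*z,(v-K[1,2])/K[1,1]*z,z],-1)
    return (p-t)@R
def save(n,img,s=1.5):
    cv2.imwrite('pics/'+n+'.png',cv2.resize(img[...,::-1],None,fx=s,fy=s,interpolation=cv2.INTER_CUBIC))
E
python3 - <<'E'
from h import *
for n in('top','side'):
    C=cam(n); save(n+'0',C[0]['img'],1.5); print(n,-C[2].T@C[3],C[1][0,0],C[2].round(2).tolist())
    np.savez('/tmp/'+n,img=C[0]['img'],z=C[0]['z_map'],K=C[1],R=C[2],t=C[3])
print(sense())
E
```

```text
top [0.46991234 0.03525246 1.13161072] 431.8005168301045 [[0.02, -1.0, 0.0], [-0.99, -0.02, -0.15], [0.15, 0.0, -0.99]]
side [ 0.39604427 -0.91417551  0.60737551] 393.7653468944398 [[0.97, -0.26, -0.02], [-0.14, -0.45, -0.88], [0.21, 0.85, -0.48]]
{'t': 0.1, 'joint_positions': array([-1.38199481e+00,  2.87114372e-01,  1.57804225e+00, -4.21893751e-05,
        1.27857994e+00, -1.49986058e-01]), 'dq': array([-0.00049992, -0.00161956, -0.00298735,  0.00081703, -0.00083129,
        0.00011527]), 'effort': array([ 6.17244114e-04, -4.07296014e+01, -2.93700635e+01, -1.56891615e-04,
        3.39473343e-03,  1.74547966e-05]), 'tcp_pos': array([ 0.22424633, -0.63603123,  0.23005431]), 'ee_rot': array([[ 9.43154308e-01,  3.32354863e-01, -4.42055632e-04],
       [ 3.32355039e-01, -9.43152016e-01,  2.09822838e-03],
       [ 2.80430747e-04, -2.12587256e-03, -9.99997701e-01]]), 'contact_force': array([-0.16170473, -0.04698946, -0.22380739]), 'wrist_torque': array([-0.008923  ,  0.01687249, -0.01455408]), 'grasp_force': 0.0, 'width': 1.0025012394704245}
```

View pics/top0.png

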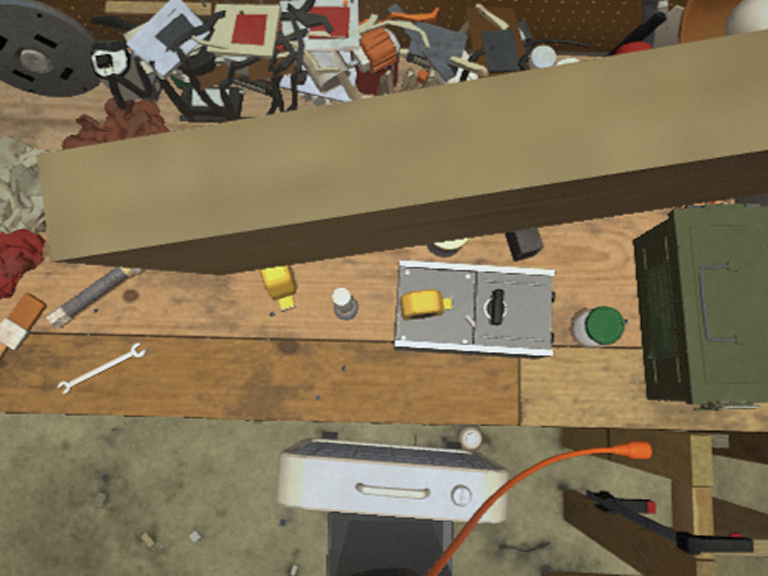

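View pics/side0.png

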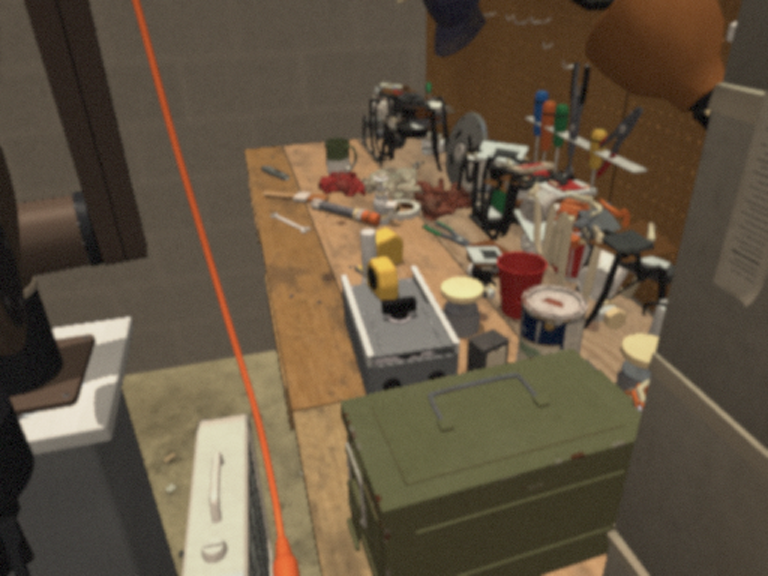

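The pictures show two yellow tape measures: one on the box's deck at top (425,303) and side (382,277), one on the bench at top (278,282) and side (388,245). The one on the deck fits the description. The torch is at top (344,302), the green jar at (603,325), the cream jar at (450,245), the relay at (523,243), and the latch knob at (497,307). A beam hangs over the far side. I'll measure these and confirm in a crop.

```bash
python3 - <<'E'
from h import *
def ld(n):
    f=np.load(f'/tmp/{n}.npz'); return {'img':f['img'],'z_map':f['z']},f['K'],f['R'],f['t']
T=ld('top');S=ld('side')
P=cloud(*T);Q=cloud(*S)
def q(n,C,pts):
    for l,(u,v) in pts.items(): print(n,l,back(*C,u/1.5,v/1.5).round(3))
q('top',T,dict(beamfrontL=(60,255),beambot=(220,268),beam2=(760,165),beamtop=(400,150),beamfront=(400,215),boxFL=(397,347),boxBL=(401,265),boxFR=(552,354),boxBR=(553,272),knob=(497,307),tape=(425,303),torch=(342,296),jar=(605,325),cream=(447,246),relay=(520,245),tape2=(278,282),bench=(300,370),ammo=(650,300),wall=(420,20)))
# tape yellow
for n,C,X in(('top',T,P),('side',S,Q)):
    im=cv2.cvtColor(C[0]['img'],cv2.COLOR_RGB2HSV)
    m=(im[...,0]>18)&(im[...,0]<32)&(im[...,1]>150)
    k,lab,st,ce=cv2.connectedComponentsWithStats(m.astype(np.uint8))
    for i in range(1,k):
        if st[i,4]>60:
            p=X[lab==i]; zt=np.percentile(p[:,2],97); pt=p[p[:,2]>zt-.006]
            print(n,i,ce[i]*1.5,st[i],'ztop',zt.round(3),'ctr',pt.mean(0).round(3),cv2.minAreaRect(pt[:,:2].astype(np.float32)*1000))
    # objects by height in box neighbourhood
    kn=(P if n=='top' else Q)
print('knob')
for n,C,X in(('top',T,P),('side',S,Q)):
    m=(abs(X[...,2]-.133)<.008)&(C[0]['img'].max(-1)<70)&(X[...,0]>.35)&(X[...,0]<.75)&(abs(X[...,1])<.4)
    p=X[m]; print(n,len(p),p.mean(0),cv2.minAreaRect(p[:,:2].astype(np.float32)*1000))
# rails
m=(abs(P[...,2]-.101)<.005)&(P[...,0]>.35)&(P[...,0]<.75)&(P[...,1]>-.35)&(P[...,1]<.15)
print('rails',cv2.minAreaRect(P[m][:,:2].astype(np.float32)*1000))
a=T[0]['img'][150:250,150:400];save('crop',a,3)
E
```

```text
top beamfrontL [0.488 0.081 1.041]
top beambot [0.496 0.071 0.993]
top beam2 [ 0.505 -0.021  1.038]
top beamtop [0.502 0.033 1.048]
top beamfront [0.496 0.033 1.038]
top boxFL [0.542 0.011 0.082]
top boxBL [0.673 0.008 0.105]
top boxFR [ 0.536 -0.235  0.098]
top boxBR [ 0.668 -0.237  0.103]
top knob [ 0.605 -0.142  0.132]
top tape [ 0.607 -0.029  0.14 ]
top torch [0.615 0.099 0.141]
top jar [ 0.586 -0.326  0.082]
top cream [ 0.71  -0.067  0.089]
top relay [ 0.719 -0.192  0.067]
top tape2 [0.646 0.211 0.072]
top bench [ 0.504  0.177 -0.002]
top ammo [ 0.632 -0.41   0.061]
top wall [ 1.055 -0.012  0.179]
top 29 [278.9787234 283.9822695] [173 177  24  28 423] ztop 0.079 ctr [0.653 0.211 0.103] ((564.4472045898438, 140.79737854003906), (279.70867919921875, 45.490299224853516), 38.91230392456055)
top 30 [423.04362416 302.60402685] [267 193  34  20 447] ztop 0.141 ctr [ 0.608 -0.024  0.151] ((547.0641479492188, -10.433395385742188), (49.301025390625, 172.4176025390625), 75.32520294189453)
side 6 [595.5        145.53333333] [392  85  12  27 135] ztop 0.296 ctr [1.087 0.097 0.294] ((1093.1912841796875, 106.86737060546875), (45.64277648925781, 22.439876556396484), 57.42265319824219)
side 10 [386.17749245 263.18429003] [246 153  22  47 662] ztop 0.141 ctr [ 0.606 -0.047  0.147] ((515.169921875, -462.6963195800781), (933.0498046875, 38.93391418457031), 77.60845184326172)
knob
top 124 [ 0.60680026 -0.13871115  0.13029003] ((588.6629028320312, -90.48771667480469), (50.57340621948242, 141.4277801513672), 18.841981887817383)
side 100 [ 0.6051989  -0.14391259  0.12956367] ((589.0210571289062, -92.9521713256836), (48.07215118408203, 138.5897674560547), 16.69382095336914)
rails ((581.5020141601562, -134.19476318359375), (397.94915771484375, 271.8008728027344), 50.94612121582031)
```

View pics/crop.png

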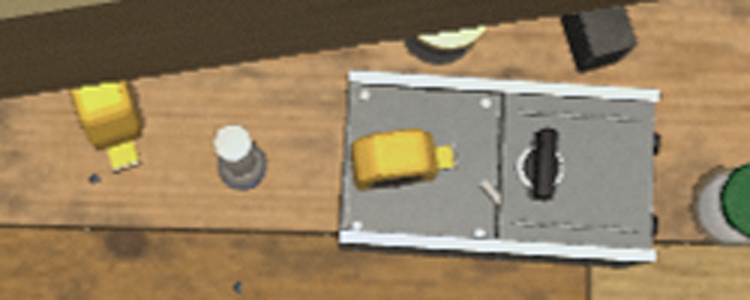

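The crop confirms the deck tape at crop (393,158), with its blade tip at (447,156) pointing to the knob. The bar knob is at (545,163). Next are precise poses.

```bash
python3 - <<'E'
from h import *
def ld(n):
    f=np.load(f'/tmp/{n}.npz'); return {'img':f['img'],'z_map':f['z']},f['K'],f['R'],f['t']
T=ld('top');S=ld('side')
for l,(a,b) in dict(TL=(350,72),BL=(340,243),TR=(658,90),BR=(657,262)).items(): print(l,back(*T,a/3+150-.33,b/3+150-.33,.101).round(4))
def sel(X,lo,hi,xr,yr): return (X[...,2]>lo)&(X[...,2]<hi)&(X[...,0]>xr[0])&(X[...,0]<xr[1])&(X[...,1]>yr[0])&(X[...,1]<yr[1])
for n,C in(('top',T),('side',S)):
    X=cloud(*C)
    for l,a in dict(tape=(.132,.15,(.56,.66),(-.10,.03)),knob=(.124,.145,(.56,.66),(-.19,-.10)),torch=(.132,.15,(.55,.70),(.05,.16)),jar=(.076,.095,(.5,.66),(-.40,-.26)),cream=(.082,.1,(.68,.80),(-.15,.03)),relay=(.06,.08,(.68,.80),(-.25,-.13)),railn=(.097,.106,(.5,.58),(-.25,.02)),railf=(.097,.106,(.64,.685),(-.25,.02)),tape2=(.05,.09,(.55,.75),(.15,.28)),ammo=(.1,.3,(.4,.9),(-.6,-.38))).items():
        p=X[sel(X,*a)]
        if len(p)<8: print(n,l,len(p)); continue
        r=cv2.minAreaRect(p[:,:2].astype(np.float32)*1000)
        print(n,l,len(p),'z',np.percentile(p[:,2],[10,50,90]).round(3),'med',np.median(p,0).round(4)[:2],'rng',np.percentile(p[:,:2],[2,98],axis=0).round(3).tolist(),[np.round(v,1) for v in r], 'pca',np.degrees(np.arctan2(*np.linalg.eigh(np.cov(p[:,:2].T))[1][::-1,1])).round(1))
E
```

```text
TL [0.681  0.0108 0.101 ]
BL [0.5423 0.0159 0.101 ]
TR [ 0.6723 -0.2389  0.101 ]
BR [ 0.5333 -0.236   0.101 ]
top tape 297 z [0.134 0.137 0.14 ] med [ 0.6096 -0.0259] rng [[0.593, -0.05], [0.627, -0.003]] [array([609.7, -25.6]), array([36.5, 51.8]), np.float64(7.5)] pca 100.9
top knob 147 z [0.127 0.131 0.133] med [ 0.6062 -0.1435] rng [[0.581, -0.151], [0.632, -0.137]] [array([ 606.1, -143.9]), array([14.9, 54.4]), np.float64(89.8)] pca 176.8
top torch 122 z [0.138 0.141 0.143] med [0.6139 0.0997] rng [[0.602, 0.088], [0.627, 0.113]] [array([614.7,  99.6]), array([26.1, 27.7]), np.float64(1.2)] pca 57.0
top jar 530 z [0.081 0.084 0.087] med [ 0.5857 -0.3257] rng [[0.558, -0.354], [0.614, -0.298]] [array([ 586. , -325.2]), array([61.4, 61. ]), np.float64(46.0)] pca 110.7
top cream 108 z [0.086 0.09  0.094] med [ 0.7121 -0.0734] rng [[0.681, -0.099], [0.722, -0.002]] [array([695.7, -47.2]), array([ 36.8, 116. ]), np.float64(10.0)] pca 110.7
top relay 255 z [0.066 0.07  0.072] med [ 0.7273 -0.2055] rng [[0.707, -0.228], [0.746, -0.185]] [array([ 729.4, -207.2]), array([42.2, 40.7]), np
[... 1554 characters left out ...]
] pca -171.0
side railn 586 z [0.097 0.099 0.103] med [ 0.551  -0.1658] rng [[0.536, -0.233], [0.579, -0.0]] [array([ 561.2, -110.6]), array([250.6,  45.4]), np.float64(87.8)] pca 92.7
side railf 498 z [0.097 0.099 0.103] med [ 0.6646 -0.1672] rng [[0.641, -0.237], [0.68, -0.005]] [array([ 660.3, -113.6]), array([252.9,  36.3]), np.float64(87.6)] pca 84.4
side tape2 208 z [0.055 0.071 0.081] med [0.6788 0.2065] rng [[0.653, 0.19], [0.713, 0.238]] [array([677.4, 220.4]), array([72.2, 47.6]), np.float64(21.3)] pca -155.2
side ammo 20000 z [0.124 0.183 0.187] med [ 0.5913 -0.5254] rng [[0.465, -0.566], [0.755, -0.413]] [array([ 655.2, -502.5]), array([392.7, 198.1]), np.float64(2.8)] pca -174.8
```

```bash
cat > go.py <<'E'
import sys
from h import *
s=sense(); R=s['ee_rot']; p=s['tcp_pos']; a=[float(v) for v in sys.argv[1:]]
yaw=np.degrees(np.arctan2(R[1,1],R[0,1]))
print('t',s['t'].__round__(2),'p',p.round(4),'yawy',yaw.round(1),'q6',np.degrees(s['joint_positions'][5]).round(1),'w',round(s['width'],3),'gf',round(s['grasp_force'],1),'F',s['contact_force'].round(1),'M',s['wrist_torque'].round(2))
if a: print('cm',((R.T@(np.array(a[:3])-p))*100).round(2), 'turn',[round(yaw-a[3]+k,1) for k in(-180,0,180)])
E
python3 go.py .610 -.026 .26 9
```

```text
t 0.1 p [ 0.2242 -0.636   0.2301] yawy -70.6 q6 -8.6 w 1.003 gf 0.0 F [-0.2 -0.  -0.2] M [-0.01  0.02 -0.01]
cm [ 56.66 -44.72  -2.88] turn [np.float64(-259.6), np.float64(-79.6), np.float64(100.4)]
```

step_arm(
  rows=[
    {"tx":56.8,"ty":-44.7,"tz":-3,"turn":-79.6,"jaw":0.4},
    {"tx":56.8,"ty":-44.7,"tz":-3,"turn":-79.6,"jaw":0.4},
    {"tx":56.8,"ty":-44.7,"tz":-3,"turn":-79.6,"jaw":0.4},
    {"tx":56.8,"ty":-44.7,"tz":-3,"turn":-79.6,"jaw":0.4},
    {"tx":56.8,"ty":-44.7,"tz":-3,"turn":-79.6,"jaw":0.4},
  ],
)

```text
t: 0.52
tcp_pos: [0.3363, -0.4588, 0.2393]
ee_rot: [[0.566, 0.824, -0.0], [0.824, -0.566, 0.001], [0.001, -0.001, -1.0]]
contact_force: [0.9, -1.0, 0.4]
width: 0.702
grasp_force: 0.0
```

```bash
python3 go.py .610 -.026 .26 9
```

```text
t 0.52 p [ 0.3363 -0.4588  0.2393] yawy -34.5 q6 -29.5 w 0.702 gf 0.0 F [ 0.9 -1.   0.4] M [-0.02  0.01  0.04]
cm [51.18 -1.93 -2.03] turn [np.float64(-223.5), np.float64(-43.5), np.float64(136.5)]
```

step_arm(
  rows=[
    {"tx":51.2,"ty":-1.9,"tz":-2,"turn":-43.5,"jaw":0.4},
    {"tx":51.2,"ty":-1.9,"tz":-2,"turn":-43.5,"jaw":0.4},
    {"tx":51.2,"ty":-1.9,"tz":-2,"turn":-43.5,"jaw":0.4},
    {"tx":51.2,"ty":-1.9,"tz":-2,"turn":-43.5,"jaw":0.4},
    {"tx":51.2,"ty":-1.9,"tz":-2,"turn":-43.5,"jaw":0.4},
  ],
)

```text
t: 0.93
tcp_pos: [0.4486, -0.2835, 0.2478]
ee_rot: [[-0.024, 1.0, -0.0], [1.0, 0.024, 0.0], [0.0, -0.0, -1.0]]
contact_force: [0.7, 0.3, -0.1]
width: 0.701
grasp_force: 0.0
```

```bash
python3 go.py .610 -.026 .24 9
```

```text
t 0.93 p [ 0.4486 -0.2835  0.2478] yawy 1.4 q6 -44.6 w 0.701 gf 0.0 F [ 0.7  0.3 -0.1] M [-0.02  0.01 -0.03]
cm [25.35 16.75  0.78] turn [np.float64(-187.6), np.float64(-7.6), np.float64(172.4)]
```

step_arm(
  rows=[
    {"tx":25.3,"ty":16.8,"tz":0.8,"turn":-7.6,"jaw":0.4},
    {"tx":25.3,"ty":16.8,"tz":0.8,"turn":-7.6,"jaw":0.4},
    {"tx":25.3,"ty":16.8,"tz":0.8,"turn":-7.6,"jaw":0.4},
    {"tx":25.3,"ty":16.8,"tz":0.8,"turn":-7.6,"jaw":0.4},
    {"tx":25.3,"ty":16.8,"tz":0.8,"turn":-7.6,"jaw":0.4},
  ],
)

```text
t: 1.35
tcp_pos: [0.5607, -0.1079, 0.2422]
ee_rot: [[-0.15, 0.989, -0.001], [0.989, 0.15, 0.0], [0.0, -0.001, -1.0]]
contact_force: [-0.5, -1.0, 0.2]
width: 0.702
grasp_force: 0.0
```

```bash
python3 go.py .610 -.026 .24 9
```

```text
t 1.35 p [ 0.5607 -0.1079  0.2422] yawy 8.6 q6 -29.7 w 0.702 gf 0.0 F [-0.5 -1.   0.2] M [-0.04 -0.03 -0.03]
cm [7.36 6.11 0.21] turn [np.float64(-180.4), np.float64(-0.4), np.float64(179.6)]
```

step_arm(
  rows=[
    {"tx":7.3,"ty":6.1,"tz":0.2,"turn":-0.4,"jaw":0.4},
    {"tx":7.3,"ty":6.1,"tz":0.2,"turn":-0.4,"jaw":0.4},
    {"tx":7.3,"ty":6.1,"tz":0.2,"turn":-0.4,"jaw":0.4},
    {"tx":7.3,"ty":6.1,"tz":0.2,"turn":-0.4,"jaw":0.4},
    {"tx":7.3,"ty":6.1,"tz":0.2,"turn":-0.4,"jaw":0.4},
  ],
)

```text
t: 1.77
tcp_pos: [0.6092, -0.0285, 0.2399]
ee_rot: [[-0.158, 0.987, -0.002], [0.987, 0.158, -0.001], [-0.0, -0.002, -1.0]]
contact_force: [0.2, -0.6, 0.6]
width: 0.7
grasp_force: 0.0
```

```bash
python3 go.py .610 -.026 .095 9; python3 -c "
from h import *
C=cam('side'); save('s1',C[0]['img'][130:290,190:350],3.5)"
```

```text
t 1.77 p [ 0.6092 -0.0285  0.2399] yawy 9.1 q6 -21.3 w 0.7 gf 0.0 F [ 0.2 -0.6  0.6] M [-0.07 -0.01 -0.  ]
cm [ 0.24  0.14 14.49] turn [np.float64(-179.9), np.float64(0.1), np.float64(180.1)]
```

View pics/s1.png

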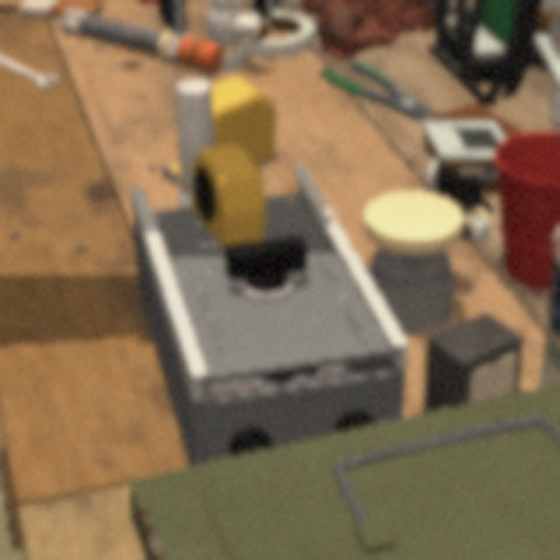

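The crop shows the tape at (230,195) in the gripper's shadow, with the gripper just above the crop and nothing disturbed. Descending.

step_arm(
  rows=[
    {"tx":0.1,"ty":0.1,"tz":4,"turn":0,"jaw":0.4},
    {"tx":0.1,"ty":0.1,"tz":8,"turn":0,"jaw":0.4},
    {"tx":0.1,"ty":0.1,"tz":11,"turn":0,"jaw":0.4},
    {"tx":0.1,"ty":0.1,"tz":13.5,"turn":0,"jaw":0.4},
    {"tx":0.1,"ty":0.1,"tz":14.5,"turn":0,"jaw":0.4},
  ],
)

```text
t: 2.23
tcp_pos: [0.6067, -0.0291, 0.0909]
ee_rot: [[-0.154, 0.988, -0.008], [0.988, 0.154, 0.001], [0.003, -0.008, -1.0]]
contact_force: [-0.9, 0.2, -0.5]
width: 0.701
grasp_force: 0.0
```

step_arm(
  rows=[
    {"jaw":0.0},
    {"jaw":-0.3},
    {"jaw":-0.6},
    {"jaw":-1},
    {"jaw":-1},
  ],
)

```text
$.rows[0]: bad value
```

step_arm(
  rows=[
    {"jaw":-1},
    {"jaw":-1},
    {"tz":-1,"jaw":-1},
    {"tz":-2.5,"jaw":-1},
    {"tz":-4,"jaw":-1},
  ],
)

```text
$.rows[0]: bad value
```

```bash
python3 go.py .52 .20 .23 9
```

```text
t 2.23 p [ 0.6067 -0.0291  0.0909] yawy 8.9 q6 -21.1 w 0.701 gf 0.0 F [-0.9  0.2 -0.5] M [-0.03  0.03 -0.03]
cm [ 24.01  -5.14 -13.81] turn [np.float64(-180.1), np.float64(-0.1), np.float64(179.9)]
```

step_arm(
  rows=[
    {"tx":0,"ty":0,"tz":0,"turn":0,"jaw":-0.2},
    {"tx":0,"ty":0,"tz":0,"turn":0,"jaw":-1},
    {"tx":0,"ty":0,"tz":0,"turn":0,"jaw":-1},
    {"tx":0,"ty":0,"tz":0,"turn":0,"jaw":-1},
    {"tx":0,"ty":0,"tz":0,"turn":0,"jaw":-1},
  ],
)

```text
t: 2.65
tcp_pos: [0.6112, -0.0278, 0.0971]
ee_rot: [[-0.157, 0.988, 0.002], [0.988, 0.157, -0.001], [-0.001, 0.002, -1.0]]
contact_force: [-1.0, -0.2, -2.2]
width: 0.414
grasp_force: 63.4
```

```bash
python3 go.py .52 .20 .23 9
```

```text
t 2.65 p [ 0.6112 -0.0278  0.0971] yawy 9.0 q6 -21.1 w 0.414 gf 63.4 F [-1.  -0.2 -2.2] M [ 0. -0.  0.]
cm [ 23.92  -5.4  -13.32] turn [np.float64(-180.0), np.float64(0.0), np.float64(180.0)]
```

step_arm(
  rows=[
    {"tx":0,"ty":0,"tz":-2,"turn":0,"jaw":-1},
    {"tx":0,"ty":0,"tz":-5,"turn":0,"jaw":-1},
    {"tx":0,"ty":0,"tz":-8,"turn":0,"jaw":-1},
    {"tx":0,"ty":0,"tz":-11,"turn":0,"jaw":-1},
    {"tx":0,"ty":0,"tz":-13,"turn":0,"jaw":-1},
  ],
)

```text
t: 3.07
tcp_pos: [0.6116, -0.0276, 0.2301]
ee_rot: [[-0.157, 0.988, 0.005], [0.988, 0.157, -0.001], [-0.002, 0.005, -1.0]]
contact_force: [0.7, 0.6, -2.0]
width: 0.41
grasp_force: 63.4
```

step_arm(
  rows=[
    {"tx":3,"ty":-3,"tz":0,"turn":0,"jaw":-1},
    {"tx":6,"ty":-5.4,"tz":0,"turn":0,"jaw":-1},
    {"tx":10,"ty":-5.4,"tz":0,"turn":0,"jaw":-1},
    {"tx":14,"ty":-5.4,"tz":0,"turn":0,"jaw":-1},
    {"tx":18,"ty":-5.4,"tz":0,"turn":0,"jaw":-1},
  ],
)

```text
t: 3.48
tcp_pos: [0.528, 0.1431, 0.2266]
ee_rot: [[-0.156, 0.988, 0.002], [0.988, 0.156, 0.0], [-0.0, 0.002, -1.0]]
contact_force: [0.2, -0.3, -2.3]
width: 0.415
grasp_force: 63.5
```

step_arm(
  rows=[
    {"tx":3,"ty":0,"tz":0,"turn":0,"jaw":-1},
    {"tx":5,"ty":0,"tz":0,"turn":0,"jaw":-1},
    {"tx":6,"ty":0,"tz":0,"turn":0,"jaw":-1},
    {"tx":6,"ty":0,"tz":0,"turn":0,"jaw":-1},
    {"tx":6,"ty":0,"tz":0,"turn":0,"jaw":-1},
  ],
)

```text
t: 3.9
tcp_pos: [0.5195, 0.2007, 0.2259]
ee_rot: [[-0.158, 0.987, 0.001], [0.987, 0.158, -0.001], [-0.001, 0.0, -1.0]]
contact_force: [-0.8, -0.3, -3.7]
width: 0.413
grasp_force: 63.5
```

```bash
python3 go.py .52 .20 .021 9; python3 -c "
from h import *
C=cam('side'); save('s2',C[0]['img'][90:290,170:370],3)"
```

```text
t 3.9 p [0.5195 0.2007 0.2259] yawy 9.1 q6 1.6 w 0.413 gf 63.5 F [-0.8 -0.3 -3.7] M [-0.01 -0.    0.04]
cm [-0.06  0.03 20.49] turn [np.float64(-179.9), np.float64(0.1), np.float64(180.1)]
```

View pics/s2.png

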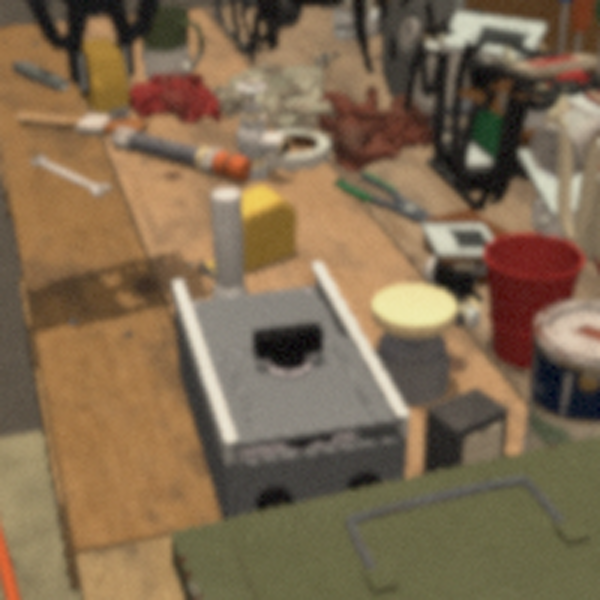

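The deck is now clear. The tape hangs upright in the gripper at crop (105,75), over empty bench, and the torch is still standing at (228,240). Lowering.

step_arm(
  rows=[
    {"tx":0,"ty":0,"tz":4,"turn":0,"jaw":-1},
    {"tx":0,"ty":0,"tz":8,"turn":0,"jaw":-1},
    {"tx":0,"ty":0,"tz":12,"turn":0,"jaw":-1},
    {"tx":0,"ty":0,"tz":16,"turn":0,"jaw":-1},
    {"tx":0,"ty":0,"tz":18.5,"turn":0,"jaw":-1},
  ],
)

```text
t: 4.37
tcp_pos: [0.5174, 0.1986, 0.0364]
ee_rot: [[-0.155, 0.988, -0.006], [0.988, 0.155, -0.002], [-0.001, -0.006, -1.0]]
contact_force: [-0.9, 0.3, -3.4]
width: 0.412
grasp_force: 63.5
```

step_arm(
  rows=[
    {"tx":0,"ty":0,"tz":0.4,"turn":0,"jaw":-1},
    {"tx":0,"ty":0,"tz":0.8,"turn":0,"jaw":-1},
    {"tx":0,"ty":0,"tz":1.2,"turn":0,"jaw":-1},
    {"tx":0,"ty":0,"tz":1.5,"turn":0,"jaw":-1},
    {"tx":0,"ty":0,"tz":1.7,"turn":0,"jaw":-1},
  ],
)

```text
t: 4.78
tcp_pos: [0.5213, 0.2011, 0.0256]
ee_rot: [[-0.157, 0.988, 0.004], [0.988, 0.157, 0.001], [0.0, 0.004, -1.0]]
contact_force: [0.6, 0.6, -3.3]
width: 0.41
grasp_force: 63.4
```

```bash
python3 go.py .52 .20 .019 9
```

```text
t 4.78 p [0.5213 0.2011 0.0256] yawy 9.0 q6 1.7 w 0.41 gf 63.4 F [ 0.6  0.6 -3.3] M [-0.05  0.01 -0.02]
cm [-0.09 -0.15  0.66] turn [np.float64(-180.0), np.float64(0.0), np.float64(180.0)]
```

step_arm(
  rows=[
    {"tx":0,"ty":0,"tz":0.2,"turn":0,"jaw":-1},
    {"tx":0,"ty":0,"tz":0.4,"turn":0,"jaw":-1},
    {"tx":0,"ty":0,"tz":0.6,"turn":0,"jaw":-1},
    {"tx":0,"ty":0,"tz":0.6,"turn":0,"jaw":-1},
    {"tx":0,"ty":0,"tz":0.6,"turn":0,"jaw":-1},
  ],
)

```text
t: 5.2
tcp_pos: [0.5201, 0.2013, 0.0186]
ee_rot: [[-0.157, 0.988, 0.001], [0.988, 0.157, 0.0], [0.0, 0.001, -1.0]]
contact_force: [-1.3, 0.1, 2.4]
width: 0.417
grasp_force: 63.9
```

```bash
python3 go.py .52 .20 .019 9
```

```text
t 5.2 p [0.5201 0.2013 0.0186] yawy 9.0 q6 1.7 w 0.417 gf 63.9 F [-1.3  0.1  2.4] M [-0.04  0.26  0.  ]
cm [-0.12 -0.03 -0.04] turn [np.float64(-180.0), np.float64(0.0), np.float64(180.0)]
```

The force changed sign, so the tape is on the bench. Releasing and rising.

step_arm(
  rows=[
    {"tx":0,"ty":0,"tz":0,"turn":0,"jaw":0.1},
    {"tx":0,"ty":0,"tz":0,"turn":0,"jaw":0.4},
    {"tx":0,"ty":0,"tz":0,"turn":0,"jaw":0.4},
    {"tx":0,"ty":0,"tz":0,"turn":0,"jaw":0.4},
    {"tx":0,"ty":0,"tz":0,"turn":0,"jaw":0.4},
  ],
)

```text
t: 5.62
tcp_pos: [0.5194, 0.201, 0.0176]
ee_rot: [[-0.157, 0.988, 0.0], [0.988, 0.157, 0.0], [0.0, 0.0, -1.0]]
contact_force: [0.6, -0.4, 0.1]
width: 0.702
grasp_force: 0.0
```

step_arm(
  rows=[
    {"tx":0,"ty":0,"tz":-3,"turn":0,"jaw":0.4},
    {"tx":0,"ty":0,"tz":-7,"turn":0,"jaw":0.4},
    {"tx":0,"ty":0,"tz":-11,"turn":0,"jaw":0.4},
    {"tx":0,"ty":0,"tz":-15,"turn":0,"jaw":0.4},
    {"tx":0,"ty":0,"tz":-19,"turn":0,"jaw":0.4},
  ],
)

```text
t: 6.03
tcp_pos: [0.519, 0.2009, 0.2093]
ee_rot: [[-0.157, 0.988, -0.0], [0.988, 0.157, -0.0], [0.0, -0.0, -1.0]]
contact_force: [1.3, 0.5, 0.9]
width: 0.701
grasp_force: 0.0
```

```bash
python3 go.py .606 -.144 .22 86.5;python3 - <<'E'
from h import *
for n in('side','top'):
    C=cam(n); X=cloud(*C); m=(X[...,2]>.03)&(X[...,2]<.075)&(X[...,0]>.46)&(X[...,0]<.585)&(X[...,1]>.13)&(X[...,1]<.27); p=X[m]
    print(n,len(p), len(p) and (np.percentile(p,[2,98],axis=0).round(3).tolist()))
E
```

```text
t 6.03 p [0.519  0.2009 0.2093] yawy 9.0 q6 1.7 w 0.701 gf 0.0 F [1.3 0.5 0.9] M [ 0.03 -0.03 -0.01]
cm [-35.43   3.18  -1.07] turn [np.float64(-257.5), np.float64(-77.5), np.float64(102.5)]
side 221 [[0.499, 0.17, 0.03], [0.54, 0.222, 0.065]]
top 199 [[0.504, 0.17, 0.033], [0.541, 0.198, 0.062]]
```

The tape stands: its top is at about 62 mm in both views. Next is the latch knob.

step_arm(
  rows=[
    {"tx":-4,"ty":0.4,"tz":-1,"turn":-7,"jaw":0},
    {"tx":-8,"ty":0.8,"tz":-1,"turn":-14,"jaw":0},
    {"tx":-12,"ty":1.2,"tz":-1,"turn":-21,"jaw":0},
    {"tx":-16,"ty":1.6,"tz":-1,"turn":-28,"jaw":0},
    {"tx":-20,"ty":2,"tz":-1,"turn":-35,"jaw":0},
  ],
)

```text
t: 6.55
tcp_pos: [0.5684, 0.0138, 0.2172]
ee_rot: [[-0.675, 0.737, -0.0], [0.737, 0.675, 0.0], [0.0, 0.0, -1.0]]
contact_force: [0.6, 0.8, 0.0]
width: 0.498
grasp_force: 0.0
```

```bash
python3 go.py .606 -.144 .20 86.5
```

```text
t 6.55 p [0.5684 0.0138 0.2172] yawy 42.5 q6 -51.3 w 0.498 gf 0.0 F [0.6 0.8 0. ] M [ 0.04 -0.09 -0.02]
cm [-14.17  -7.88   1.72] turn [np.float64(-224.0), np.float64(-44.0), np.float64(136.0)]
```

step_arm(
  rows=[
    {"tx":-3,"ty":-1.7,"tz":0.4,"turn":-7,"jaw":-0.1},
    {"tx":-6,"ty":-3.3,"tz":0.8,"turn":-14,"jaw":-0.1},
    {"tx":-9,"ty":-5,"tz":1.2,"turn":-21,"jaw":-0.1},
    {"tx":-12,"ty":-6.6,"tz":1.6,"turn":-28,"jaw":-0.1},
    {"tx":-14,"ty":-7.8,"tz":1.7,"turn":-35,"jaw":-0.1},
  ],
)

```text
t: 6.97
tcp_pos: [0.6043, -0.1437, 0.199]
ee_rot: [[-0.976, 0.218, -0.001], [0.218, 0.976, -0.0], [0.001, -0.0, -1.0]]
contact_force: [-0.1, 0.6, -0.3]
width: 0.454
grasp_force: 0.0
```

step_arm(
  rows=[
    {"tx":0,"ty":0,"tz":0,"turn":-7,"jaw":-0.1},
    {"tx":0,"ty":0,"tz":0,"turn":-7.5,"jaw":-0.1},
    {"tx":0,"ty":0,"tz":0,"turn":-7.5,"jaw":-0.1},
    {"tx":0,"ty":0,"tz":0,"turn":-7.5,"jaw":-0.1},
    {"tx":0,"ty":0,"tz":0,"turn":-7.5,"jaw":-0.1},
  ],
)

```text
t: 7.38
tcp_pos: [0.6044, -0.1399, 0.2005]
ee_rot: [[-0.996, 0.094, -0.0], [0.094, 0.996, 0.0], [0.0, 0.0, -1.0]]
contact_force: [-0.8, 0.3, -0.9]
width: 0.448
grasp_force: 0.0
```

```bash
python3 go.py .606 -.144 .11 86.5
```

```text
t 7.38 p [ 0.6044 -0.1399  0.2005] yawy 84.6 q6 -107.0 w 0.448 gf 0.0 F [-0.8  0.3 -0.9] M [ 0.01  0.05 -0.02]
cm [-0.2  -0.39  9.05] turn [np.float64(-181.9), np.float64(-1.9), np.float64(178.1)]
```

step_arm(
  rows=[
    {"tx":-0.2,"ty":-0.4,"tz":3,"turn":-1.9,"jaw":-0.2},
    {"tx":-0.2,"ty":-0.4,"tz":6,"turn":-1.9,"jaw":-0.2},
    {"tx":-0.2,"ty":-0.4,"tz":8.5,"turn":-1.9,"jaw":-0.2},
    {"tx":-0.2,"ty":-0.4,"tz":9.6,"turn":-1.9,"jaw":-0.2},
    {"tx":-0.2,"ty":-0.4,"tz":9.6,"turn":-1.9,"jaw":-0.2},
  ],
)

```text
t: 7.8
tcp_pos: [0.6043, -0.1436, 0.1015]
ee_rot: [[-0.998, 0.06, -0.005], [0.06, 0.998, 0.002], [0.005, 0.002, -1.0]]
contact_force: [0.1, 0.8, 0.3]
width: 0.392
grasp_force: 0.0
```

step_arm(
  rows=[
    {"tx":0,"ty":0,"tz":0,"turn":0,"jaw":-0.6},
    {"tx":0,"ty":0,"tz":0,"turn":0,"jaw":-1},
    {"tx":0,"ty":0,"tz":0,"turn":0,"jaw":-1},
    {"tx":0,"ty":0,"tz":0,"turn":0,"jaw":-1},
    {"tx":0,"ty":0,"tz":0,"turn":0,"jaw":-1},
  ],
)

```text
t: 8.22
tcp_pos: [0.6053, -0.144, 0.104]
ee_rot: [[-0.998, 0.06, -0.002], [0.06, 0.998, 0.002], [0.002, 0.002, -1.0]]
contact_force: [-1.3, 3.1, -9.4]
width: 0.3
grasp_force: 59.5
```

```bash
python3 go.py .606 -.144 .104 86.5
```

```text
t 8.22 p [ 0.6053 -0.144   0.104 ] yawy 86.5 q6 -109.3 w 0.3 gf 59.5 F [-1.3  3.1 -9.4] M [0.57 0.24 0.04]
cm [-0.07  0.01  0.  ] turn [np.float64(-180.0), np.float64(0.0), np.float64(180.0)]
```

```bash
python3 go.py; python3 - <<'E'
from h import *
C=cam('side'); a=C[0]['img'][150:260,210:320]
T=cam('top'); b=T[0]['img'][140:250,290:400]
save('s3',np.hstack([a,b]),3.6)
E
```

```text
t 8.22 p [ 0.6053 -0.144   0.104 ] yawy 86.5 q6 -109.3 w 0.3 gf 59.5 F [-1.3  3.1 -9.4] M [0.57 0.24 0.04]
```

View pics/s3.png

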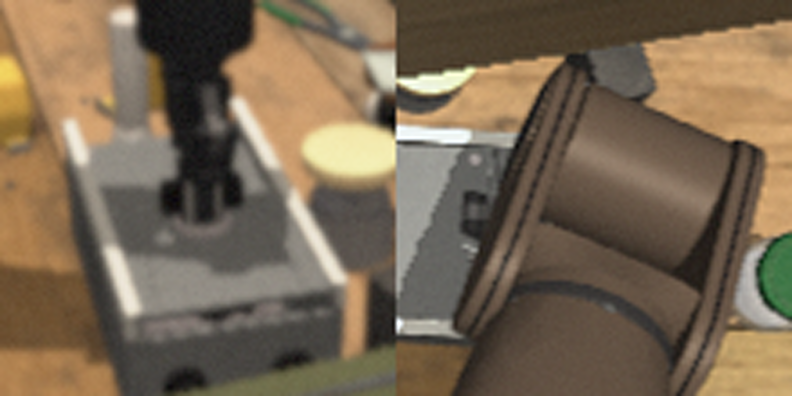

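The side view (left) shows the fingers straddling the bar at (203,200), with the tips down at the ring under it. The opening is too wide for a 15 mm bar, so the tips are biting the wider collar. I'll reopen, rise 9 mm and regrip.

step_arm(
  rows=[
    {"tx":0,"ty":0,"tz":0,"turn":0,"jaw":-0.2},
    {"tx":0,"ty":0,"tz":0,"turn":0,"jaw":-0.2},
    {"tx":0,"ty":0,"tz":-0.5,"turn":0,"jaw":-0.2},
    {"tx":0,"ty":0,"tz":-0.9,"turn":0,"jaw":-0.2},
    {"tx":0,"ty":0,"tz":-0.9,"turn":0,"jaw":-0.2},
  ],
)

```text
t: 8.73
tcp_pos: [0.6083, -0.1464, 0.1173]
ee_rot: [[-0.998, 0.061, 0.006], [0.061, 0.998, -0.003], [-0.006, -0.003, -1.0]]
contact_force: [0.3, -0.2, -0.9]
width: 0.396
grasp_force: 0.0
```

step_arm(
  rows=[
    {"tx":0,"ty":0,"tz":0,"turn":0,"jaw":-1},
    {"tx":0,"ty":0,"tz":0,"turn":0,"jaw":-1},
    {"tx":0,"ty":0,"tz":0,"turn":0,"jaw":-1},
    {"tx":0,"ty":0,"tz":0,"turn":0,"jaw":-1},
    {"tx":0,"ty":0,"tz":0,"turn":0,"jaw":-1},
  ],
)

```text
t: 9.15
tcp_pos: [0.607, -0.1442, 0.1153]
ee_rot: [[-0.998, 0.061, 0.002], [0.061, 0.998, 0.001], [-0.002, 0.001, -1.0]]
contact_force: [0.1, 3.9, 5.4]
width: 0.156
grasp_force: 61.7
```

```bash
python3 go.py .606 -.144 .112 86.5
```

```text
t 9.15 p [ 0.607  -0.1442  0.1153] yawy 86.5 q6 -109.3 w 0.156 gf 61.7 F [0.1 3.9 5.4] M [ 0.56  0.07 -0.02]
cm [0.1  0.02 0.33] turn [np.float64(-180.0), np.float64(0.0), np.float64(180.0)]
```

Opening is 13 mm, so it now grips the bar. Turning clockwise.

step_arm(
  rows=[
    {"tx":0,"ty":0,"tz":0,"turn":6,"jaw":-1},
    {"tx":0,"ty":0,"tz":0,"turn":12,"jaw":-1},
    {"tx":0,"ty":0,"tz":0,"turn":18,"jaw":-1},
    {"tx":0,"ty":0,"tz":0,"turn":24,"jaw":-1},
    {"tx":0,"ty":0,"tz":0,"turn":30,"jaw":-1},
  ],
)

```text
t: 9.57
tcp_pos: [0.6071, -0.1437, 0.1153]
ee_rot: [[-0.831, 0.556, 0.002], [0.556, 0.831, 0.002], [-0.001, 0.003, -1.0]]
contact_force: [0.5, 5.3, 6.3]
width: 0.157
grasp_force: 61.7
```

step_arm(
  rows=[
    {"tx":0,"ty":0,"tz":0,"turn":6,"jaw":-1},
    {"tx":0,"ty":0,"tz":0,"turn":12,"jaw":-1},
    {"tx":0,"ty":0,"tz":0,"turn":18,"jaw":-1},
    {"tx":0,"ty":0,"tz":0,"turn":24,"jaw":-1},
    {"tx":0,"ty":0,"tz":0,"turn":30,"jaw":-1},
  ],
)

```text
t: 9.98
tcp_pos: [0.6075, -0.1432, 0.1153]
ee_rot: [[-0.442, 0.897, 0.003], [0.897, 0.442, 0.003], [0.001, 0.004, -1.0]]
contact_force: [1.2, 6.9, 5.7]
width: 0.157
grasp_force: 61.6
```

step_arm(
  rows=[
    {"tx":0,"ty":0,"tz":0,"turn":6,"jaw":-1},
    {"tx":0,"ty":0,"tz":0,"turn":12,"jaw":-1},
    {"tx":0,"ty":0,"tz":0,"turn":18,"jaw":-1},
    {"tx":0,"ty":0,"tz":0,"turn":23,"jaw":-1},
    {"tx":0,"ty":0,"tz":0,"turn":23,"jaw":-1},
  ],
)

```text
t: 10.4
tcp_pos: [0.608, -0.143, 0.1153]
ee_rot: [[-0.058, 0.998, 0.005], [0.998, 0.058, 0.003], [0.003, 0.005, -1.0]]
contact_force: [3.2, 6.0, 4.1]
width: 0.162
grasp_force: 61.5
```

```bash
python3 go.py .606 -.144 .115 -2
```

```text
t 10.4 p [ 0.608  -0.143   0.1153] yawy 3.3 q6 -26.1 w 0.162 gf 61.5 F [3.2 6.  4.1] M [ 1.01 -0.31 -0.06]
cm [-0.08 -0.21  0.03] turn [np.float64(-174.7), np.float64(5.3), np.float64(185.3)]
```

step_arm(
  rows=[
    {"tx":0,"ty":0,"tz":0,"turn":2,"jaw":-1},
    {"tx":0,"ty":0,"tz":0,"turn":4,"jaw":-1},
    {"tx":0,"ty":0,"tz":0,"turn":4.5,"jaw":-1},
    {"tx":0,"ty":0,"tz":0,"turn":4.5,"jaw":-1},
    {"tx":0,"ty":0,"tz":0,"turn":4.5,"jaw":-1},
  ],
)

```text
t: 10.82
tcp_pos: [0.6081, -0.143, 0.1153]
ee_rot: [[0.018, 1.0, 0.005], [1.0, -0.018, 0.003], [0.003, 0.005, -1.0]]
contact_force: [3.8, 7.4, 4.3]
width: 0.159
grasp_force: 61.5
```

```bash
python3 go.py .6124 -.023 .1153 -2
```

```text
t 10.82 p [ 0.6081 -0.143   0.1153] yawy -1.0 q6 -21.8 w 0.159 gf 61.5 F [3.8 7.4 4.3] M [ 1.14 -0.38 -0.05]
cm [12.01  0.22  0.04] turn [np.float64(-179.0), np.float64(1.0), np.float64(181.0)]
```

step_arm(
  rows=[
    {"tx":1,"ty":0,"tz":0,"turn":0,"jaw":-1},
    {"tx":3,"ty":0,"tz":0,"turn":0,"jaw":-1},
    {"tx":5,"ty":0,"tz":0,"turn":0,"jaw":-1},
    {"tx":7,"ty":0.1,"tz":0,"turn":0,"jaw":-1},
    {"tx":9,"ty":0.1,"tz":0,"turn":0,"jaw":-1},
  ],
)

```text
t: 11.23
tcp_pos: [0.6114, -0.0559, 0.1153]
ee_rot: [[0.017, 1.0, 0.008], [1.0, -0.017, -0.004], [-0.004, 0.008, -1.0]]
contact_force: [6.7, -3.6, 0.6]
width: 0.158
grasp_force: 61.0
```

step_arm(
  rows=[
    {"tx":1.5,"ty":0,"tz":0,"turn":0,"jaw":-1},
    {"tx":2.5,"ty":0.1,"tz":0,"turn":0,"jaw":-1},
    {"tx":2.9,"ty":0.1,"tz":0,"turn":0,"jaw":-1},
    {"tx":2.9,"ty":0.1,"tz":0,"turn":0,"jaw":-1},
    {"tx":2.9,"ty":0.1,"tz":0,"turn":0,"jaw":-1},
  ],
)

```text
t: 11.65
tcp_pos: [0.6126, -0.0254, 0.1153]
ee_rot: [[0.016, 1.0, 0.007], [1.0, -0.016, -0.0], [-0.0, 0.007, -1.0]]
contact_force: [4.9, 2.4, 2.0]
width: 0.159
grasp_force: 61.3
```

```bash
python3 go.py .6124 -.023 .1153 -2
```

```text
t 11.65 p [ 0.6126 -0.0254  0.1153] yawy -0.9 q6 -11.0 w 0.159 gf 61.3 F [4.9 2.4 2. ] M [ 0.28 -0.72  0.08]
cm [ 0.24 -0.02 -0.  ] turn [np.float64(-178.9), np.float64(1.1), np.float64(181.1)]
```

step_arm(
  rows=[
    {"tx":0.3,"ty":0,"tz":0,"turn":0,"jaw":-1},
    {"tx":0.3,"ty":0,"tz":0,"turn":0,"jaw":-1},
    {"tx":0.2,"ty":0,"tz":0,"turn":0,"jaw":-0.2},
    {"tx":0.2,"ty":0,"tz":0,"turn":0,"jaw":-0.2},
    {"tx":0.2,"ty":0,"tz":0,"turn":0,"jaw":-0.2},
  ],
)

```text
t: 12.07
tcp_pos: [0.6091, -0.024, 0.1127]
ee_rot: [[0.017, 1.0, -0.003], [1.0, -0.017, 0.0], [0.0, -0.003, -1.0]]
contact_force: [-0.1, 0.3, -0.4]
width: 0.401
grasp_force: 0.0
```

step_arm(
  rows=[
    {"tx":0,"ty":0,"tz":-3,"turn":0,"jaw":-0.2},
    {"tx":0,"ty":0,"tz":-7,"turn":0,"jaw":-0.2},
    {"tx":0,"ty":0,"tz":-11,"turn":0,"jaw":-0.2},
    {"tx":-4,"ty":0,"tz":-14,"turn":0,"jaw":-0.2},
    {"tx":-8,"ty":0,"tz":-16,"turn":0,"jaw":-0.2},
  ],
)

```text
t: 12.48
tcp_pos: [0.6094, -0.0932, 0.2718]
ee_rot: [[0.013, 1.0, 0.003], [1.0, -0.013, -0.001], [-0.001, 0.003, -1.0]]
contact_force: [0.6, -0.7, 1.2]
width: 0.399
grasp_force: 0.0
```

```bash
python3 go.py .605 -.175 .2 87.9; python3 - <<'E'
from h import *
C=cam('side'); a=C[0]['img'][130:260,200:330]
T=cam('top'); b=T[0]['img'][140:270,260:390]
np.savez('/tmp/s4',img=C[0]['img'],z=C[0]['z_map'],K=C[1],R=C[2],t=C[3])
save('s4',np.hstack([a,b]),3)
E
```

```text
t 12.48 p [ 0.6094 -0.0932  0.2718] yawy -0.7 q6 -17.4 w 0.399 gf 0.0 F [ 0.6 -0.7  1.2] M [ 0.03 -0.02  0.02]
cm [-8.18 -0.36  7.19] turn [np.float64(-268.6), np.float64(-88.6), np.float64(91.4)]
```

View pics/s4.png

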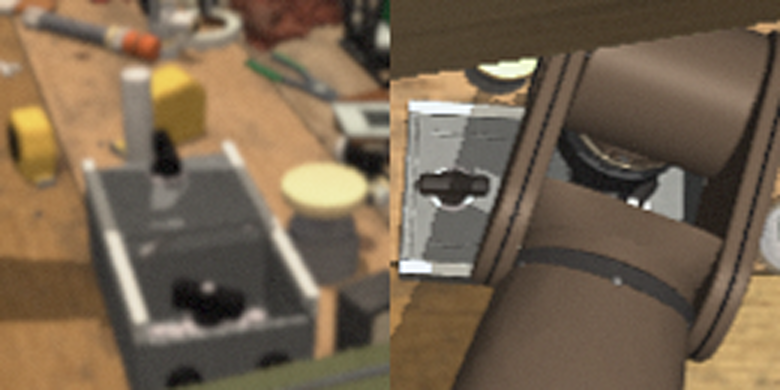

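The cover is open with its bar along the slide (165,155). The tape stands at (30,145), and the torch, jar and relay are untouched. The wing knob is at (208,300); I'll measure its angle from the side depth.

```bash
python3 - <<'E'
from h import *
f=np.load('/tmp/s4.npz'); C={'img':f['img'],'z_map':f['z']},f['K'],f['R'],f['t']
X=cloud(*C); g=C[0]['img'].max(-1)
for lo in(.060,.066,.070):
    m=(X[...,2]>lo)&(X[...,2]<.085)&(g<75)&(np.hypot(X[...,0]-.605,X[...,1]+.175)<.045)
    p=X[m]; print(lo,len(p),np.median(p,0).round(4),cv2.minAreaRect(p[:,:2].astype(np.float32)*1000),np.degrees(np.arctan2(*np.linalg.eigh(np.cov(p[:,:2].T))[1][::-1,1])).round(1))
a=cv2.resize(C[0]['img'][215:250,245:295],None,fx=12,fy=12,interpolation=cv2.INTER_CUBIC)
cv2.imwrite('pics/s5.png',np.clip(a[...,::-1].astype(float)*2.2,0,255).astype(np.uint8))
E
```

```text
0.06 212 [ 0.6043 -0.1806  0.0728] ((606.12841796875, -175.23348999023438), (18.933473587036133, 59.39558410644531), 51.012962341308594) 143.5
0.066 163 [ 0.6032 -0.1788  0.0752] ((606.736572265625, -175.08706665039062), (18.631418228149414, 58.58393859863281), 52.71082305908203) 143.1
0.07 132 [ 0.6041 -0.1783  0.076 ] ((606.8004150390625, -174.98605346679688), (18.556503295898438, 58.618064880371094), 53.118194580078125) 142.8
```

View pics/s5.png

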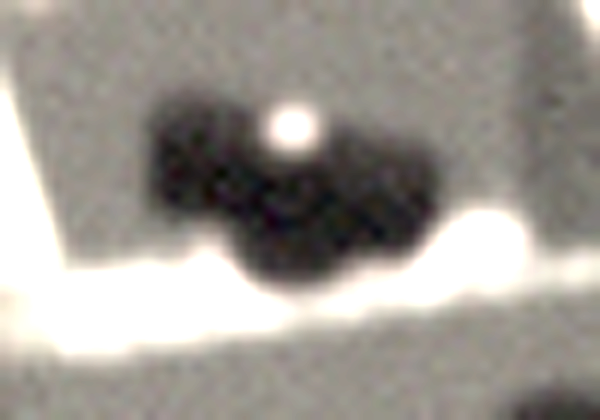

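This enlarged crop shows the wing bar running from (180,150) far left to (420,200) near right around its hub at (295,125). The fit gives centre (0.606, -0.175), top at 0.076 and direction -37°, so the screw is at about 0.6 rad.

step_arm(
  rows=[
    {"tx":-2,"ty":-0.1,"tz":1,"turn":-7,"jaw":-0.2},
    {"tx":-4,"ty":-0.2,"tz":2,"turn":-14,"jaw":-0.2},
    {"tx":-6,"ty":-0.3,"tz":4,"turn":-21,"jaw":-0.2},
    {"tx":-8,"ty":-0.3,"tz":6,"turn":-28,"jaw":-0.2},
    {"tx":-8.2,"ty":-0.3,"tz":7,"turn":-35,"jaw":-0.2},
  ],
)

```text
t: 13.0
tcp_pos: [0.6022, -0.1778, 0.1938]
ee_rot: [[-0.562, 0.827, -0.006], [0.827, 0.562, 0.002], [0.005, -0.004, -1.0]]
contact_force: [-0.3, 0.2, 0.1]
width: 0.403
grasp_force: 0.0
```

step_arm(
  rows=[
    {"tx":0,"ty":0,"tz":0,"turn":-7,"jaw":-0.2},
    {"tx":0,"ty":0,"tz":0,"turn":-14,"jaw":-0.2},
    {"tx":0,"ty":0,"tz":0,"turn":-18.7,"jaw":-0.2},
    {"tx":0,"ty":0,"tz":0,"turn":-18.7,"jaw":-0.2},
    {"tx":0,"ty":0,"tz":0,"turn":-18.7,"jaw":-0.2},
  ],
)

```text
t: 13.42
tcp_pos: [0.6039, -0.1754, 0.197]
ee_rot: [[-0.795, 0.607, -0.002], [0.607, 0.795, 0.001], [0.003, -0.0, -1.0]]
contact_force: [0.5, -0.1, 0.2]
width: 0.4
grasp_force: 0.0
```

```bash
python3 go.py .606 -.175 .06 53
```

```text
t 13.42 p [ 0.6039 -0.1754  0.197 ] yawy 52.6 q6 -78.0 w 0.4 gf 0.0 F [ 0.5 -0.1  0.2] M [-0.04 -0.08  0.01]
cm [-0.18  0.17 13.7 ] turn [np.float64(-180.4), np.float64(-0.4), np.float64(179.6)]
```

step_arm(
  rows=[
    {"tx":-0.2,"ty":0.1,"tz":3.5,"turn":0,"jaw":-0.2},
    {"tx":-0.2,"ty":0.1,"tz":7,"turn":0,"jaw":-0.2},
    {"tx":-0.2,"ty":0.1,"tz":10.5,"turn":0,"jaw":-0.2},
    {"tx":-0.2,"ty":0.1,"tz":13,"turn":0,"jaw":-0.2},
    {"tx":-0.2,"ty":0.1,"tz":13.7,"turn":0,"jaw":-0.2},
  ],
)

```text
t: 13.83
tcp_pos: [0.6028, -0.1744, 0.0551]
ee_rot: [[-0.795, 0.607, -0.01], [0.607, 0.795, 0.005], [0.011, -0.002, -1.0]]
contact_force: [-0.9, 0.3, -0.8]
width: 0.402
grasp_force: 0.0
```

step_arm(
  rows=[
    {"tx":0,"ty":0,"tz":0,"turn":0,"jaw":-0.2},
    {"tx":0,"ty":0,"tz":0,"turn":0,"jaw":-1},
    {"tx":0,"ty":0,"tz":0,"turn":0,"jaw":-1},
    {"tx":0,"ty":0,"tz":0,"turn":0,"jaw":-1},
    {"tx":0,"ty":0,"tz":0,"turn":0,"jaw":-1},
  ],
)

```text
t: 14.25
tcp_pos: [0.6084, -0.1762, 0.0635]
ee_rot: [[-0.796, 0.606, 0.004], [0.606, 0.796, -0.0], [-0.004, 0.002, -1.0]]
contact_force: [2.1, 4.5, 0.3]
width: 0.169
grasp_force: 61.5
```

```bash
python3 go.py .606 -.175 .06 53
```

```text
t 14.25 p [ 0.6084 -0.1762  0.0635] yawy 52.7 q6 -78.1 w 0.169 gf 61.5 F [2.1 4.5 0.3] M [ 0.52 -0.33 -0.05]
cm [ 0.27 -0.05  0.35] turn [np.float64(-180.3), np.float64(-0.3), np.float64(179.7)]
```

The 16 mm bar is gripped. Tightening clockwise.

step_arm(
  rows=[
    {"tx":0,"ty":0,"tz":0,"turn":7,"jaw":-1},
    {"tx":0,"ty":0,"tz":0,"turn":14,"jaw":-1},
    {"tx":0,"ty":0,"tz":0,"turn":21,"jaw":-1},
    {"tx":0,"ty":0,"tz":0,"turn":28,"jaw":-1},
    {"tx":0,"ty":0,"tz":0,"turn":35,"jaw":-1},
  ],
)

```text
t: 14.67
tcp_pos: [0.6075, -0.1767, 0.0634]
ee_rot: [[-0.299, 0.954, 0.001], [0.954, 0.299, -0.001], [-0.001, 0.001, -1.0]]
contact_force: [-0.5, 2.7, 2.9]
width: 0.166
grasp_force: 61.8
```

```bash
python3 go.py .606 -.175 .06 53
```

```text
t 14.67 p [ 0.6075 -0.1767  0.0634] yawy 17.4 q6 -42.8 w 0.166 gf 61.8 F [-0.5  2.7  2.9] M [0.35 0.32 0.07]
cm [ 0.21 -0.09  0.34] turn [np.float64(-215.6), np.float64(-35.6), np.float64(144.4)]
```

step_arm(
  rows=[
    {"tx":0,"ty":0,"tz":0,"turn":7,"jaw":-1},
    {"tx":0,"ty":0,"tz":0,"turn":14,"jaw":-1},
    {"tx":0,"ty":0,"tz":0,"turn":21,"jaw":-1},
    {"tx":0,"ty":0,"tz":0,"turn":28,"jaw":-1},
    {"tx":0,"ty":0,"tz":0,"turn":35,"jaw":-1},
  ],
)

```text
t: 15.08
tcp_pos: [0.6064, -0.1765, 0.0634]
ee_rot: [[0.302, 0.953, -0.002], [0.953, -0.302, -0.0], [-0.001, -0.002, -1.0]]
contact_force: [-2.9, 3.0, 5.2]
width: 0.165
grasp_force: 62.0
```

step_arm(
  rows=[
    {"tx":0,"ty":0,"tz":0,"turn":7,"jaw":-1},
    {"tx":0,"ty":0,"tz":0,"turn":14,"jaw":-1},
    {"tx":0,"ty":0,"tz":0,"turn":21,"jaw":-1},
    {"tx":0,"ty":0,"tz":0,"turn":28,"jaw":-1},
    {"tx":0,"ty":0,"tz":0,"turn":35,"jaw":-1},
  ],
)

```text
t: 15.5
tcp_pos: [0.6055, -0.1758, 0.0634]
ee_rot: [[0.794, 0.608, -0.005], [0.608, -0.794, 0.002], [-0.002, -0.004, -1.0]]
contact_force: [-5.1, 5.3, 7.9]
width: 0.167
grasp_force: 62.3
```

```bash
python3 go.py .606 -.175 .06 53
```

```text
t 15.5 p [ 0.6055 -0.1758  0.0634] yawy -52.6 q6 27.2 w 0.167 gf 62.3 F [-5.1  5.3  7.9] M [0.99 1.07 0.02]
cm [ 0.08 -0.03  0.34] turn [np.float64(-285.6), np.float64(-105.6), np.float64(74.4)]
```

step_arm(
  rows=[
    {"tx":0,"ty":0,"tz":0,"turn":7,"jaw":-1},
    {"tx":0,"ty":0,"tz":0,"turn":14,"jaw":-1},
    {"tx":0,"ty":0,"tz":0,"turn":21,"jaw":-1},
    {"tx":0,"ty":0,"tz":0,"turn":28,"jaw":-1},
    {"tx":0,"ty":0,"tz":0,"turn":35,"jaw":-1},
  ],
)

```text
t: 15.92
tcp_pos: [0.6053, -0.1746, 0.0634]
ee_rot: [[0.999, 0.042, -0.005], [0.042, -0.999, 0.004], [-0.005, -0.005, -1.0]]
contact_force: [-6.9, 7.9, 8.1]
width: 0.164
grasp_force: 62.4
```

```bash
python3 go.py
```

```text
t 15.92 p [ 0.6053 -0.1746  0.0634] yawy -87.6 q6 62.2 w 0.164 gf 62.4 F [-6.9  7.9  8.1] M [1.53 1.1  0.04]
```

step_arm(
  rows=[
    {"tx":0,"ty":0,"tz":0,"turn":7,"jaw":-1},
    {"tx":0,"ty":0,"tz":0,"turn":14,"jaw":-1},
    {"tx":0,"ty":0,"tz":0,"turn":21,"jaw":-1},
    {"tx":0,"ty":0,"tz":0,"turn":28,"jaw":-1},
    {"tx":0,"ty":0,"tz":0,"turn":35,"jaw":-1},
  ],
)

```text
t: 16.33
tcp_pos: [0.6058, -0.1736, 0.0634]
ee_rot: [[0.842, -0.539, -0.004], [-0.539, -0.842, 0.006], [-0.007, -0.003, -1.0]]
contact_force: [-4.3, 10.1, 7.0]
width: 0.165
grasp_force: 62.4
```

```bash
python3 go.py
```

```text
t 16.33 p [ 0.6058 -0.1736  0.0634] yawy -122.6 q6 97.2 w 0.165 gf 62.4 F [-4.3 10.1  7. ] M [1.96 0.75 0.18]
```

step_arm(
  rows=[
    {"tx":0,"ty":0,"tz":0,"turn":7,"jaw":-1},
    {"tx":0,"ty":0,"tz":0,"turn":14,"jaw":-1},
    {"tx":0,"ty":0,"tz":0,"turn":21,"jaw":-1},
    {"tx":0,"ty":0,"tz":0,"turn":28,"jaw":-1},
    {"tx":0,"ty":0,"tz":0,"turn":32,"jaw":-1},
  ],
)

```text
t: 16.75
tcp_pos: [0.6066, -0.1731, 0.0634]
ee_rot: [[0.429, -0.903, -0.002], [-0.903, -0.429, 0.007], [-0.007, -0.001, -1.0]]
contact_force: [-2.6, 11.8, 7.0]
width: 0.166
grasp_force: 62.3
```

```bash
python3 go.py
```

```text
t 16.75 p [ 0.6066 -0.1731  0.0634] yawy -154.6 q6 129.1 w 0.166 gf 62.3 F [-2.6 11.8  7. ] M [2.14 0.34 0.13]
```

The torque rose from 0.04 to about 0.15 N m, so the clutch is slipping. By my estimate it has slipped about 1.0 rad. Releasing and withdrawing.

step_arm(
  rows=[
    {"tx":0,"ty":0,"tz":0,"turn":0,"jaw":-0.2},
    {"tx":0,"ty":0,"tz":0,"turn":0,"jaw":-0.2},
    {"tx":0,"ty":0,"tz":0,"turn":0,"jaw":-0.2},
    {"tx":0,"ty":0,"tz":0,"turn":0,"jaw":-0.2},
    {"tx":0,"ty":0,"tz":-1,"turn":0,"jaw":-0.2},
  ],
)

```text
t: 17.17
tcp_pos: [0.6053, -0.1765, 0.0697]
ee_rot: [[0.434, -0.901, -0.004], [-0.901, -0.434, 0.001], [-0.003, 0.003, -1.0]]
contact_force: [-1.1, -0.1, -1.3]
width: 0.4
grasp_force: 0.0
```

step_arm(
  rows=[
    {"tx":0,"ty":0,"tz":-4,"turn":0,"jaw":-0.2},
    {"tx":0,"ty":0,"tz":-8,"turn":0,"jaw":-0.2},
    {"tx":0,"ty":0,"tz":-12,"turn":0,"jaw":-0.2},
    {"tx":0,"ty":0,"tz":-16,"turn":0,"jaw":-0.2},
    {"tx":0,"ty":0,"tz":-20,"turn":0,"jaw":-0.2},
  ],
)

```text
t: 17.58
tcp_pos: [0.6064, -0.1768, 0.2743]
ee_rot: [[0.434, -0.901, 0.001], [-0.901, -0.434, -0.001], [0.001, -0.0, -1.0]]
contact_force: [0.3, 0.3, -0.2]
width: 0.403
grasp_force: 0.0
```

step_arm(
  rows=[
    {"tx":0,"ty":0,"tz":0,"turn":0,"jaw":-0.2},
    {"tx":0,"ty":0,"tz":0,"turn":0,"jaw":-0.2},
    {"tx":0,"ty":0,"tz":0,"turn":0,"jaw":-0.2},
    {"tx":0,"ty":0,"tz":0,"turn":0,"jaw":-0.2},
    {"tx":0,"ty":0,"tz":0,"turn":0,"jaw":-0.2},
  ],
)

```text
t: 18.0
tcp_pos: [0.6058, -0.1762, 0.2687]
ee_rot: [[0.434, -0.901, -0.004], [-0.901, -0.434, 0.002], [-0.003, 0.003, -1.0]]
contact_force: [0.3, 0.7, -0.2]
width: 0.401
grasp_force: 0.0
```

```bash
python3 go.py; python3 - <<'E'
from h import *
C=cam('side'); save('s6',C[0]['img'][120:270,190:340],3.5)
X=cloud(*C); g=C[0]['img'].max(-1)
for l,lo,hi,c,r in(('clamp',.068,.085,(.605,-.175),.045),('latch',.124,.145,(.6105,-.024),.045)):
    p=X[(X[...,2]>lo)&(X[...,2]<hi)&(g<80)&(np.hypot(X[...,0]-c[0],X[...,1]-c[1])<r)]
    print(l,len(p),cv2.minAreaRect(p[:,:2].astype(np.float32)*1000))
E
```

```text
t 18.0 p [ 0.6058 -0.1762  0.2687] yawy -154.3 q6 128.9 w 0.401 gf 0.0 F [ 0.3  0.7 -0.2] M [ 0.01  0.01 -0.08]
clamp 141 ((605.8995971679688, -175.54763793945312), (17.98606300354004, 60.975521087646484), 26.60780906677246)
latch 59 ((609.8642578125, -28.306745529174805), (12.574254035949707, 48.68279266357422), 1.7402997016906738)
```

View pics/s6.png

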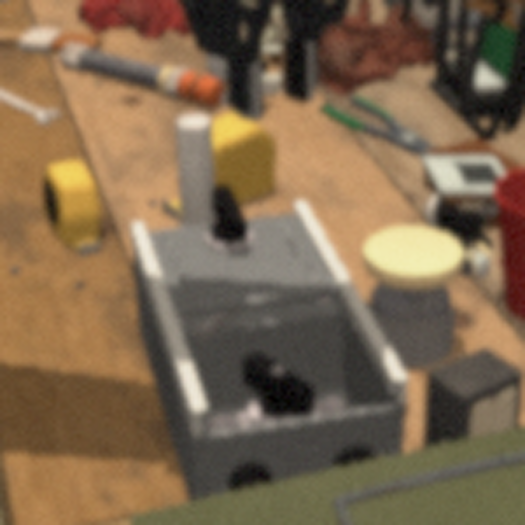

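The last view shows the tape standing at (73,205), the cover open with its bar along the slide (228,215), and the wing knob at (278,385). The wing bar lies at 116.6°, which puts the knob at about 4.21 rad and the slip at about 1.0 rad. The bystanders are in place, so I'm handing in.

```bash
python3 -c "
from bench import env; print(env.finish_job())"
```

```text
the job is handed in; nothing more can be done
None
```

I handed the job in at about 18 s of the 72 s; no verdict came back. The tape measure stands upright on the bench, the cover is fully open with its latch released, the clamp screw is home with about 1.0 rad of clutch slip, and in the last camera view the torch, the cream-lid jar and the relay block look undisturbed; the green-lid jar was out of that view.

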